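Load a model hull into the curing hood

TASK

Set the grey resin boat hull upright on the narrow raised rest of the wooden sled, centred on it and lined up with it, and let go of it while the sled is still out in front of the curing hood. Then slide the sled between the rails and under the hood's roof until it is fully home against the rear stop, with the hull still sitting centred on its rest. Leave the other things on the bench where they are.

Things in the scene. Friction and masses are not known exactly. Their poses are not given: they have to be found in the camera images.
- hull: Model boat hull of dark grey resin, 110 mm long, 46 wide, body 30 high (36 with its low rim, only for looks); square stern, round bow, flat underside, upright sides. Starts upright on the cutting mat to the left or right of the sled, the deckhouse on the other side. Origin: centre of the underside; x along its length to the bow, z up. 0.10 to 0.20 kg.
- sled: Loose smooth plywood slab, 170 mm long (x), 100 wide (y), 26 thick, on the bench in front of the hood, roughly pointing into it; 0.3 to 0.5 kg. Fixed on it is a wooden rest bar, 80 mm long (x), 28 wide (y), 24 high: its top is 50 mm above the bench, its centre 25 mm ahead (+x) of the slab's. Origin: centre of the underside; x points towards the hood.
- rest_top (a point): Centre of the top of the sled's rest bar, where the middle of the hull's underside belongs; axes as the sled's.
- push_face (a point): Centre of the slab's rear end face (100 x 26 mm, facing the robot), 85 mm behind the sled's origin and 13 mm above the bench.
- hood: Fixed curing hood. Origin: on the bench at the middle of its mouth; x points into the hood, y across, z up. Two aluminium rails 30 mm high run from x = 0 to 135 mm, 116 mm apart; before the mouth they flare outwards to about 168 mm apart at x = -45 mm. A stop bar closes the rear, face at x = 115 mm; with the sled against it the sled's origin is at x = 30 mm.
- roof_edge (a point): Middle of the front lower edge of the hood's amber see-through roof, straight above the mouth, 108 mm above the bench. The roof runs 135 mm back from here, 172 mm wide with its dark side beams; its lamp bars reach 125 mm above the bench.
- deckhouse: Bystander: deckhouse of the same grey resin, 64 x 38 mm, 60 mm high with its round funnel. Origin: centre of the underside.
- jar: Bystander: paint jar, 54 mm across, 62 mm high, beside the hood on the right. Origin: centre of the underside.
- brush: Bystander: brush 180 mm long lying beside the hood on the left. Origin: on its underside, near the middle.
There are look-alikes about, which are no part of the job. What is shaped like the hull but green or pink is not meant.

How it is judged (in metres and radians):
On the way, in this order (a step that is already met when the one before it is completed fails the run):
1. the hull sits upright, centred and released on the sled's rest while the sled is still outside the hood (sled origin at least 90 mm before the mouth) (x of hull in the frame of rest_top between -0.015 and 0.015 m and y of hull in the frame of rest_top between -0.01 and 0.01 m and z of hull in the frame of rest_top between -0.004 and 0.004 m and angle between the x axis of hull and the x axis of sled, either way round below 0.17 rad and angle between hull's own z axis and vertical below 0.1 rad and contact force between the fingers and hull below 0.1 N and x of sled in the frame of hood below -0.09 m), for 0.3 s.
2. the sled is home in the hood with the hull on its rest (x of hull in the frame of rest_top between -0.015 and 0.015 m and y of hull in the frame of rest_top between -0.01 and 0.01 m and z of hull in the frame of rest_top between -0.004 and 0.004 m and angle between the x axis of hull and the x axis of sled, either way round below 0.17 rad and angle between hull's own z axis and vertical below 0.1 rad and contact force between the fingers and hull below 0.1 N and x of sled in the frame of hood above 0.025 m and y of sled in the frame of hood between -0.012 and 0.012 m and angle between the x axis of sled and the x axis of hood, either way round below 0.12 rad and height (world z) of sled below 0.005 m), for 0.2 s.
At the end, for the whole second after the job is handed in: The sled lies flat between the rails within 5 mm of the rear stop, 12 mm of the middle and 0.12 rad of straight; the hull sits upright on the rest, its middle within 15 mm along and 10 mm across of the centre, lined up with the sled to 0.17 rad, released; both at rest (all of step 2 and linear speed of each of hull, sled below 0.01 m/s); the robot touches nothing.
It fails at once if the deckhouse is moved more than 25 mm (distance of deckhouse from where it was at the start of the episode above 0.025 m).
It fails at once if the jar is moved more than 25 mm (distance of jar from where it was at the start of the episode above 0.025 m).
It fails at once if the brush is moved more than 25 mm (distance of brush from where it was at the start of the episode above 0.025 m).
It also fails if it takes over 64 s, if anything falls off the work surface, if the arm or the gripper's body presses on something with over 40 N, if the wrist force passes 120 N, or if a joint passes its speed limit or range.

ROBOT

A 7-joint arm with a two-finger parallel gripper is mounted at the origin on the work surface. World frame = base frame: x ahead of the robot, y to its left, z up, the work surface at z = 0. Lengths are in mm, angles in degrees, forces in N, time in s.
With the tool pointing down it reaches from about 350 to 900 mm from the base axis. Payload 8.1 kg.
Tool frame: the origin (TCP) lies midway between the tips of the shut fingers; the grasp point (between the pads) lies 19 mm behind it (manip.grasp_offset is the distance from the TCP to the grasp point, in mm); z points along the fingers, y is the line along which they close (so a half turn about z gives the same grasp; the last joint's range is limited). The gripper opens to 85 mm and grips with 20 to 120 N. Pads are 22 mm wide; open, the fingers measure 114 mm over their backs; the gripper's body (76 mm by 85 mm) begins 54 mm behind the grasp point. The pads swing forward as they close: fully open they stand 13 mm farther back than shut.
Start: joints at [59.611, 24.895, 1.432, 90.138, -0.665, 64.973, -4.303], TCP at [259.273, -568.699, 231.323] pointing down, gripper open.
Joint ranges: [-149.89, 149.89], [-25.12, 119.58], [-72.63, 75.52], [4.76, 147.25], [-75.54, 255.54], [6.69, 114.76], [-157.13, 157.13]. Speed limits (degrees/s): [127.2, 127.2, 172.46, 172.46, 180, 180, 180].

INTERFACE

Orientations are given as [roll, pitch, yaw] about the fixed x, y, z axes, in that order (R = Rz(yaw) Ry(pitch) Rx(roll)).
In Python, from plant import sensors, imaging, sign_off, manip gives the robot as it stands.
- The arm moves only by the shell command python3 -m creep 'ROWS' [OPENING] [FORCE]. ROWS is JSON, a list that holds one entry, the list of rows, each a list of 4 numbers: the shift along the tool's x, y, z in m, then the turn about the tool's z in degrees. In form: [[[dx, dy, dz, roll], ...]]. A call has exactly 10 rows; each row is the pose to reach, as a shift and turn from the pose commanded when the call began, along the tool's axes at that moment; what a row does not reach only later rows make up. A row lasts 1/12 s, in which the tool goes at most 41.7 mm and 7.16 degrees, less where a joint would pass 70% of its speed; a pose out of reach is approached as far as the arm can. A call with a gripper value outside its range is refused whole. OPENING is the finger opening in m, from 0 to 0.0854, set as the call begins (- or left out, the last holds). The fingers move at their own pace and stop on an object; FORCE is the grip in N (left out, the last holds). Time passes only in rows, so rows that repeat a pose let the fingers close, or fill a call up. It gives the time, the measured TCP pose, the force, the opening and the grip force at its end, in the units of the state.
- sensors.observe(): the state, without advancing time (a new reading comes with each control period).
- imaging.get_image(name): name is "side" or "top"; returns a dict with "frame" (480x640x3 uint8, blue, green, red), "fov_y" (degrees; the focal length in pixels is half the picture's height over the tangent of half this angle, whatever the lens; pixels are square), "cx", "cy" (the principal point, pixels), "origin" and "attitude" of the camera in the world. Camera axes: x right, y down, z forward; pixel columns grow to the right and rows downward; lengths in mm; the calibration is good to about 2 mm. A picture is of the moment at which its call begins. There is no depth.
- sign_off(): hands the job in; it is judged then, once.
The state is a dict: "clock": time; "joints": joint angles; "dq": joint speeds; "joint_efforts": joint torques, N m; "tcp_pos": TCP position; "tool_rot": TCP orientation; "ft_force": force on the tool from outside, world axes, zero at the start; "moment": the same for the moment, N m; "gripper_width": finger opening in mm; "grip_force": force on a finger pad.
Only numpy, scipy, OpenCV 4.12 (cv2) and the standard library are available. Lean on these libraries where they do the work, as an engineer would, in place of code of your own. Each camera call takes 0.05 s, during which the arm holds its last target. There are 200 camera calls.

## Working session

There is one attempt and no reset: what is moved stays moved. The work goes in short steps, Python scripts to look and compute and a shell command to move; the robot and the scene stay as the last step left them, time stands still between calls to the robot, and variables do not carry over. Pictures are saved under pics/ and viewed, at most 10 in all, crops included, and the job is handed in when it is done.

```bash
ls; mkdir -p pics; python3 - <<'E'
from plant import sensors, imaging
import cv2
s=sensors.observe(); print(s)
for n in("side","top"):
    r=imaging.get_image(n); cv2.imwrite(f"pics/{n}0.png",r["frame"]); print({k:v for k,v in r.items() if k!="frame"})
E
```

```text
pics
{'clock': 0.0, 'joints': array([59.61112679, 24.93596926,  1.4311358 , 90.19013298, -0.66431027,
       64.97451578, -4.30260778]), 'dq': array([-0.02423981, -0.03725784, -0.01812194,  0.09638151,  0.07868363,
       -0.03907668,  0.03226404]), 'joint_efforts': array([-1.13057481e-04, -6.70468712e+01,  1.02523640e+00, -3.16202545e+01,
        1.55501836e-02,  1.26029275e-02,  3.54404472e-05]), 'tcp_pos': array([ 259.01170987, -568.22992862,  230.52431215]), 'tool_rot': array([-1.79908102e+02,  8.75314538e-03,  2.45065012e+01]), 'ft_force': array([-0.53547815, -0.35079535, -0.65468856]), 'moment': array([0.036655  , 0.01983685, 0.04671961]), 'grip_force': 0.0, 'gripper_width': 85.30330166205333}
{'fov_y': 54.421380718745404, 'cx': 325.2434364062819, 'cy': 244.4790527037052, 'origin': array([ 191.68564789,  679.215351  , 1051.0810528 ]), 'attitude': array([-1.38466966e+02,  1.12009649e-01, -1.54614669e+02])}
{'fov_y': 43.5820769963964, 'cx': 326.5436801791101, 'cy': 242.4559102802943, 'origin': array([ 290.8784369 , -107.61857507, 1582.77397981]), 'attitude': array([-169.3118523 ,   -0.4005858 ,  -89.60725065])}
```

View pics/side0.png

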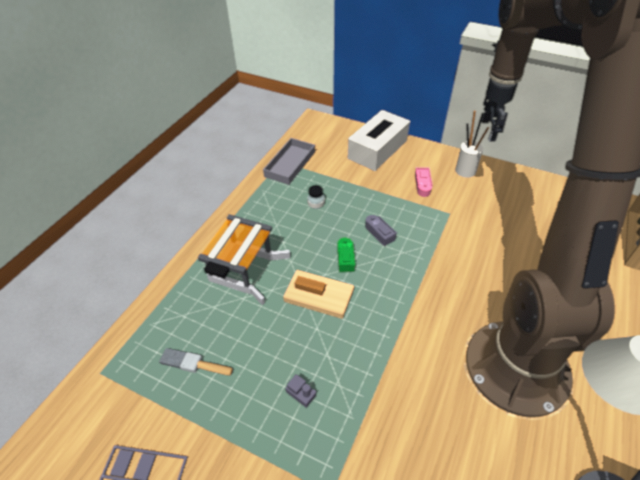

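View pics/top0.png

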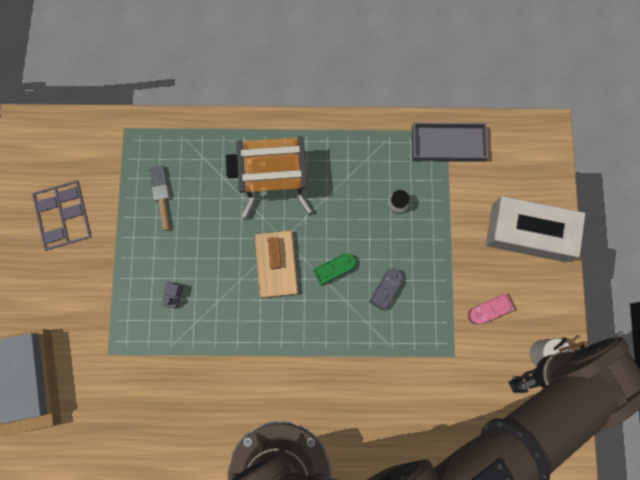

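Both views show the layout. In the top view the grey hull is at about (387,289), right of the sled at (276,264), and the green decoy at (335,268) lies between them. The deckhouse is at (172,295) and the hood mouth at about (275,195). I'll enlarge these areas next.

```bash
cat > h.py <<'E'
import numpy as np, cv2
from scipy.spatial.transform import Rotation as Ro
from plant import sensors, imaging
class Cam:
    def __init__(s,n,save=None):
        r=imaging.get_image(n); s.im=r["frame"]; s.f=240/np.tan(np.radians(r["fov_y"]/2)); s.c=np.array([r["cx"],r["cy"]])
        s.o=np.array(r["origin"]); s.R=Ro.from_euler("xyz",r["attitude"],degrees=True).as_matrix()
        if save: cv2.imwrite(save,s.im)
    def ray(s,p):
        d=s.R@np.append((np.array(p)-s.c)/s.f,1); return d/np.linalg.norm(d)
    def plane(s,p,z):
        d=s.ray(p); return s.o+d*(z-s.o[2])/d[2]
    def proj(s,P):
        q=s.R.T@(np.array(P)-s.o); return q[:2]/q[2]*s.f+s.c
def tri(a,pa,b,pb):
    d,e=a.ray(pa),b.ray(pb); t=np.linalg.lstsq(np.c_[d,-e],b.o-a.o,rcond=None)[0]
    P,Q=a.o+t[0]*d,b.o+t[1]*e; return (P+Q)/2,np.linalg.norm(P-Q)
E
python3 - <<'E'
from h import *
T,S=Cam("top"),Cam("side")
print(T.R.round(2).tolist())
a=cv2.resize(T.im[130:320,225:415],(570,570),interpolation=cv2.INTER_CUBIC)
b=cv2.resize(S.im[170:330,200:410],(787,600),interpolation=cv2.INTER_CUBIC)
cv2.imwrite("pics/a1.png",a);cv2.imwrite("pics/b1.png",b)
def blobs(m,n):
    for c in cv2.findContours(m.astype(np.uint8),cv2.RETR_EXTERNAL,cv2.CHAIN_APPROX_NONE)[0]:
        if cv2.contourArea(c)>60: print(n,cv2.contourArea(c),np.round(c.reshape(-1,2).mean(0)),cv2.minAreaRect(c), cv2.approxPolyDP(c,4,True).reshape(-1,2).tolist())
for n,C in(("T",T),("S",S)):
    hsv=cv2.cvtColor(C.im,cv2.COLOR_BGR2HSV); r=np.zeros((480,640),bool)
    if n=="T": r[220:330,220:430]=1
    else: r[205:330,270:405]=1
    for p in ([(387,289),(276,250),(285,285)] if n=="T" else [(380,230),(310,285),(335,300)]): print(p,hsv[p[1],p[0]])
    H,Sa,V=[hsv[...,i].astype(int) for i in range(3)]
    blobs(r&(H>110)&(H<160)&(Sa<120),n+" hull"); blobs(r&(H<25)&(Sa>60),n+" sled"); blobs(r&(H<25)&(Sa>60)&(V>190),n+" slab");blobs(r&(H<25)&(Sa>120)&(V<180),n+" bar")
E
```

```text
[[0.01, -0.98, 0.19], [-1.0, -0.01, -0.01], [0.01, -0.19, -0.98]]
(387, 289) [131  28  99]
(276, 250) [ 14 147 139]
(285, 285) [ 17  99 208]
T hull 644.0 [386. 288.] ((386.7927551269531, 287.7124328613281), (17.49152183532715, 41.173458099365234), 30.25643539428711) [[395, 269], [387, 271], [370, 300], [383, 309], [401, 280]]
T sled 2382.5 [276. 264.] ((275.61480712890625, 263.7622985839844), (64.64252471923828, 38.74929428100586), 84.80557250976562) [[291, 231], [255, 234], [261, 297], [297, 293]]
T slab 1982.0 [274. 262.] ((275.4820251464844, 263.3112487792969), (61.2940788269043, 34.93715286254883), 84.5596694946289) [[289, 232], [264, 234], [262, 247], [257, 236], [262, 295], [295, 292]]
T bar 294.5 [274. 253.] ((274.1434631347656, 252.57791137695312), (30.691614151000977, 11.045360565185547), 84.80557250976562) [[276, 237], [268, 239], [272, 268], [280, 267]]
(380, 230) [125  37 118]
(310, 285) [ 15 165 195]
(335, 300) [ 22  88 249]
S hull 90.5 [278. 255.] ((279.0, 254.5), (18.0, 7.0), 0.0) [[270, 251], [270, 258], [288, 255]]
S hull 485.5 [380. 229.] ((379.7500305175781, 228.75003051757812), (34.64822769165039, 16.970561981201172), 45.0) [[367, 217], [367, 228], [383, 244], [393, 240], [395, 232], [379, 217]]
S sled 2094.5 [319. 293.] ((318.02386474609375, 292.91876220703125), (65.46258544921875, 35.38365936279297), 16.389541625976562) [[296, 270], [284, 300], [342, 317], [353, 285]]
S slab 1881.5 [319. 292.] ((317.9999694824219, 291.5), (64.83417510986328, 32.279727935791016), 15.945395469665527) [[296, 270], [285, 298], [343, 313], [353, 285]]
S bar 110.5 [311. 288.] ((309.67926025390625, 288.6502990722656), (30.066511154174805, 9.391485214233398), 3.945185899734497) [[295, 283], [319, 294], [325, 285], [318, 290]]
```

View pics/a1.png

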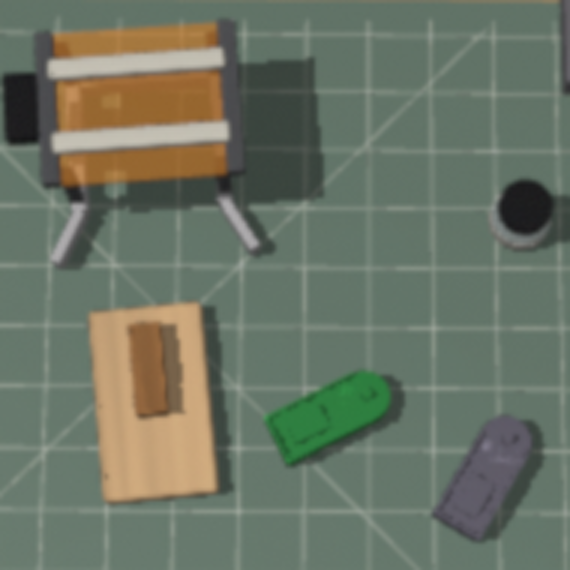

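View pics/b1.png

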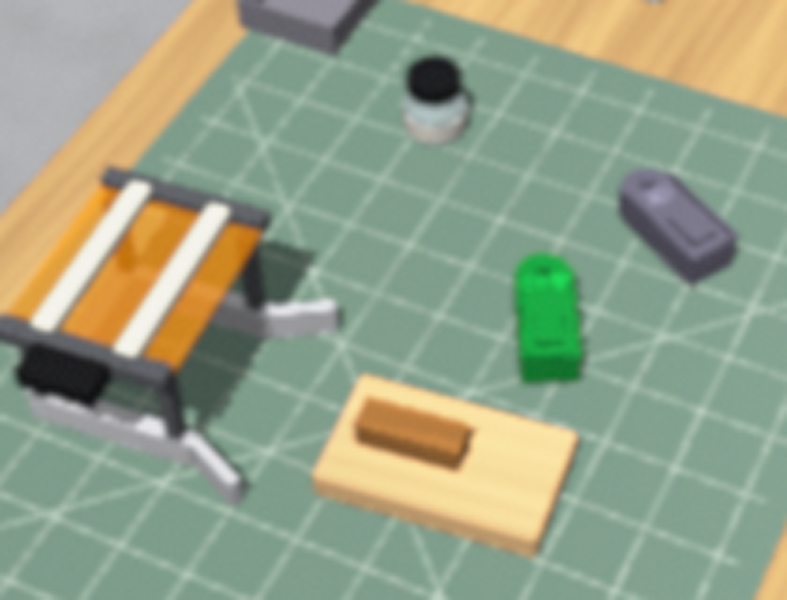

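The a1 crop (3×) shows these top-face corners:
- **Slab:** (90,314), (200,303), (217,489), (105,500).
- **Bar:** (130,323), (161,321), (168,411), (137,415).
- **Hull:** stern corners (437,512) and (476,537), bow about (518,416).

The b1 crop (3.75×) shows the same corners. The slab is at (360,376), (578,435), (537,543), (315,478), the bar at (357,400) to (470,455), and the hull stern at (735,238) and (693,265).

```bash
cat > m1.py <<'E'
from h import *
T,S=Cam("top"),Cam("side")
t=lambda x,y:(225+(x+.5)/3-.5,130+(y+.5)/3-.5); s=lambda x,y:(200+(x+.5)/3.748-.5,170+(y+.5)/3.75-.5)
pts=dict(slabFL=((90,314),(315,478)),slabFR=((200,303),(360,376)),slabRR=((217,489),(578,435)),slabRL=((105,500),(537,543)),
 barFL=((130,324),(357,425)),barFR=((161,321),(368,400)),barRR=((168,411),(470,430)),barRL=((137,415),(460,455)),
 hullS1=((437,512),(735,238)),hullS2=((474,535),(693,262)),roofL=((43,187),(177,373)),roofR=((242,173),(268,222)),
 flareL=((57,262),(238,488)),flareR=((261,249),(338,312)))
for k,(a,b) in pts.items():
    P,e=tri(T,t(*a),S,s(*b)); print(k,P.round(1),"gap",e.round(1))
def report(name,c,z,C):
    q=np.array([C.plane(p,z)[:2] for p in c.reshape(-1,2)]).astype(np.float32)
    (cx,cy),(w,h),a=cv2.minAreaRect(q); 
    b=cv2.boxPoints(((cx,cy),(w,h),a)); print(name,z,(round(cx,1),round(cy,1)),(round(w,1),round(h,1)),round(a,1))
for n,C,r in(("T",T,(slice(220,330),slice(220,430))),("S",S,(slice(205,330),slice(355,405)))):
    hsv=cv2.cvtColor(C.im,cv2.COLOR_BGR2HSV).astype(int); H,Sa,V=[hsv[...,i] for i in range(3)]
    roi=np.zeros((480,640),bool); roi[r]=1
    for nm,m,z in(("hull",(H>110)&(H<160)&(Sa<120),33),("bar",(H<25)&(Sa>120)&(V<180),50),("sled",(H<25)&(Sa>60),26)):
        cs=cv2.findContours((m&roi).astype(np.uint8),cv2.RETR_EXTERNAL,cv2.CHAIN_APPROX_NONE)[0]
        if len(cs): report(n+nm,max(cs,key=cv2.contourArea),z,C)
E
python3 m1.py
```

```text
slabFL [605.2  74.   21.4] gap 1.5
slabFR [617.8 -22.5  21.1] gap 2.0
slabRR [450.5 -40.8  22.3] gap 2.7
slabRL [440.2  56.2  21.2] gap 2.9
barFL [590.8  35.9  46.9] gap 3.0
barFR [595.2   9.5  42.5] gap 1.7
barRR [516.4   1.9  42. ] gap 1.0
barRL [511.9  28.1  47.1] gap 1.2
hullS1 [ 415.4 -229.4   70.5] gap 27.2
hullS2 [ 428.  -263.9   -6.7] gap 24.5
roofL [688.8 102.8 130.5] gap 5.6
roofR [711.1 -61.1 110.3] gap 0.4
flareL [651.7 104.6  20.4] gap 2.8
flareR [667.6 -76.2  13.8] gap 1.1
Thull 33 (465.5, -273.9) (44.9, 108.0) 58.9
Tbar 50 (552.6, 19.1) (80.6, 28.5) 6.3
Tsled 26 (527.8, 16.4) (171.1, 101.0) 6.3
Shull 33 (460.7, -262.5) (60.0, 118.4) 59.0
Ssled 26 (283.8, 24.4) (22.8, 6.8) 89.7
```

```bash
cat >> h.py <<'E'
def togo(x,y,z,yaw):
    s=sensors.observe(); p=np.array(s["tcp_pos"]); R=Ro.from_euler("xyz",s["tool_rot"],degrees=True).as_matrix()
    d=R.T@(np.array([x,y,z])-p); print("t",round(s["clock"],2),"at",p.round(1),np.round(s["tool_rot"],1),"go mm",d.round(1),"roll",round(-((yaw-s["tool_rot"][2]+180)%360-180),1),"w",round(s["gripper_width"],1),"grip",round(s["grip_force"],1),"F",np.round(s["ft_force"],1))
E
sed -i 's/hullS1=((437,512),(735,238)),hullS2=((474,535),(693,262))/hullS1=((437,512),(693,262)),hullS2=((474,535),(735,238))/' m1.py
cat >> m1.py <<'E'
for a in ((62,187),(230,178),(43,187),(242,173)): print(a,T.plane(t(*a),108).round(1),T.plane(t(*a),120).round(1))
for b in ((177,373),(268,222)): print(b,S.plane(s(*b),108).round(1))
togo(465.5,-274,110,-31.1)
E
python3 m1.py|grep -v slab
```

```text
barFL [590.8  35.9  46.9] gap 3.0
barFR [595.2   9.5  42.5] gap 1.7
barRR [516.4   1.9  42. ] gap 1.0
barRL [511.9  28.1  47.1] gap 1.2
hullS1 [ 432.4 -231.    28.2] gap 0.8
hullS2 [ 410.8 -262.2   36. ] gap 3.5
roofL [688.8 102.8 130.5] gap 5.6
roofR [711.1 -61.1 110.3] gap 0.4
flareL [651.7 104.6  20.4] gap 2.8
flareR [667.6 -76.2  13.8] gap 1.1
Thull 33 (465.6, -273.8) (45.0, 107.9) 59.2
Tbar 50 (552.8, 19.2) (80.2, 28.5) 6.8
Tsled 26 (527.8, 16.4) (171.1, 101.0) 6.3
Shull 33 (460.8, -262.6) (60.0, 118.3) 59.0
Ssled 26 (283.8, 24.4) (22.8, 6.8) 89.7
(62, 187) [697.9  91.  108. ] [694.6  89.4 120. ]
(230, 178) [707.1 -51.  108. ] [703.7 -51.4 120. ]
(43, 187) [697.8 107.  108. ] [694.5 105.3 120. ]
(242, 173) [711.5 -61.1 108. ] [708.1 -61.5 120. ]
(177, 373) [697.9  88.3 108. ]
(268, 222) [712.5 -62.9 108. ]
t 0.4 at [ 259.3 -568.6  231.2] [-180.     0.    24.5] go mm [ 309.9 -182.5  121.2] roll 55.6 w 85.2 grip 0.0 F [ 0.6 -0.   0.2]
```

```bash
python3 -m creep '[[[0.03,-0.018,0.008,5.6],[0.062,-0.036,0.02,11.2],[0.093,-0.055,0.035,16.8],[0.124,-0.073,0.05,22.4],[0.155,-0.091,0.065,28],[0.186,-0.11,0.08,33.6],[0.217,-0.128,0.095,39.2],[0.25,-0.147,0.107,44.8],[0.282,-0.166,0.115,50.2],[0.311,-0.182,0.12,55.6]]]' 0.085; python3 -m creep '[[[0,0,0,0],[0,0,0,0],[0,0,0,0],[0,0,0,0],[0,0,0,0],[0,0,0,0],[0,0,0,0],[0,0,0,0],[0,0,0,0],[0,0,0,0]]]'; python3 - <<'E'
from h import *
togo(467,-274.5,3,-31.1)
T,S=Cam("top"),Cam("side")
cv2.imwrite("pics/c2.png",np.hstack([cv2.resize(T.im[230:340,330:440],(400,400),interpolation=cv2.INTER_CUBIC),cv2.resize(S.im[175:275,330:430],(400,400),interpolation=cv2.INTER_CUBIC)]))
E
```

```text
clock: 1.23
tcp_pos: [467.5, -271.5, 110.4]
tool_rot: [-180.0, 0.1, -31.3]
ft_force: [-0.2, 0.7, 0.1]
gripper_width: 85.1
grip_force: 0.0
clock: 2.07
tcp_pos: [466.7, -274.3, 111.3]
tool_rot: [180.0, -0.0, -31.1]
ft_force: [0.4, -0.5, -0.9]
gripper_width: 84.8
grip_force: 0.0
t 2.07 at [ 466.7 -274.3  111.3] [180.   -0.  -31.1] go mm [  0.4   0.  108.3] roll -0.0 w 84.8 grip 0.0 F [ 0.4 -0.5 -0.9]
```

View pics/c2.png

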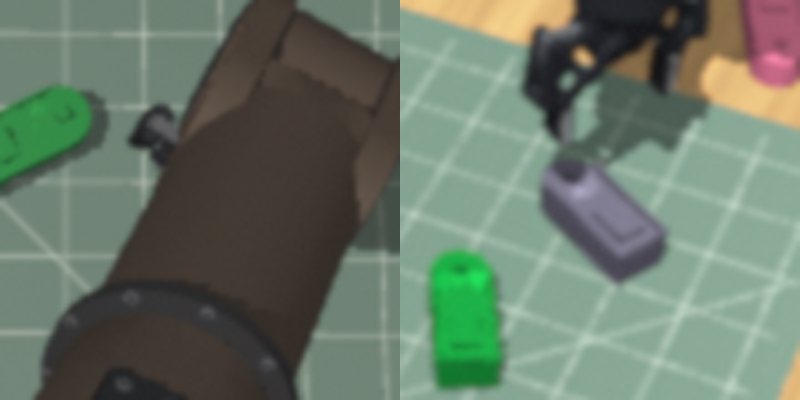

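The left (top) half shows the arm covering the hull, with one finger at (155,130) clear of the green decoy. In the right (side) half the open fingers stand over the hull, at (560,120) and (665,70). The approach is good, so I'll descend and grip.

```bash
python3 -m creep '[[[0,0,0.015,0],[0,0,0.03,0],[0,0,0.045,0],[0,0,0.06,0],[0,0,0.075,0],[0,0,0.088,0],[0,0,0.098,0],[0,0,0.104,0],[0,0,0.108,0],[0,0,0.108,0]]]'; python3 -m creep '[[[0,0,0,0],[0,0,0,0],[0,0,0,0],[0,0,0,0],[0,0,0,0],[0,0,0,0],[0,0,0,0],[0,0,0,0],[0,0,0,0],[0,0,0,0]]]' 0.02 40
```

```text
clock: 3.0
tcp_pos: [466.6, -274.0, 2.8]
tool_rot: [180.0, 0.0, -31.1]
ft_force: [1.1, 0.8, -0.3]
gripper_width: 85.0
grip_force: 0.0
clock: 3.83
tcp_pos: [467.2, -274.3, 4.1]
tool_rot: [-180.0, -0.1, -31.1]
ft_force: [-0.8, 0.7, 6.6]
gripper_width: 45.3
grip_force: 41.5
```

```bash
python3 -m creep '[[[0,0,-0.005,0],[0,0,-0.015,0],[0,0,-0.03,0],[0,0,-0.045,0],[0,0,-0.06,0],[0,0,-0.075,0],[0,0,-0.09,0],[0,0,-0.1,0],[0,0,-0.108,0],[0,0,-0.11,0]]]'; python3 - <<'E'
from h import *
togo(552.6,19.1,112,6.3)
E
```

```text
clock: 4.67
tcp_pos: [467.3, -274.4, 114.8]
tool_rot: [-180.0, -0.1, -31.1]
ft_force: [-0.2, -0.4, -2.2]
gripper_width: 45.2
grip_force: 41.3
t 4.67 at [ 467.3 -274.4  114.8] [-1.80e+02 -1.00e-01 -3.11e+01] go mm [ -78.5 -295.3    2.8] roll -37.4 w 45.2 grip 41.3 F [-0.2 -0.4 -2.2]
```

```bash
python3 -m creep '[[[-0.004,-0.015,0,-2],[-0.012,-0.045,0,-6],[-0.022,-0.08,0,-10.5],[-0.031,-0.116,0,-15],[-0.040,-0.152,0,-19.5],[-0.050,-0.188,0,-24],[-0.060,-0.224,0,-28.5],[-0.068,-0.256,0,-32.5],[-0.075,-0.281,0,-36],[-0.0785,-0.295,0,-37.4]]]'; python3 -m creep '[[[0,0,0,0],[0,0,0,0],[0,0,0,0],[0,0,0,0],[0,0,0,0],[0,0,0,0],[0,0,0,0],[0,0,0,0],[0,0,0,0],[0,0,0,0]]]'; python3 - <<'E'
from h import *
togo(552.6,19.1,56,6.3)
T,S=Cam("top"),Cam("side")
cv2.imwrite("pics/d3.png",np.hstack([cv2.resize(T.im[200:310,220:330],(400,400),interpolation=cv2.INTER_CUBIC),cv2.resize(S.im[220:330,265:375],(400,400),interpolation=cv2.INTER_CUBIC)]))
E
```

```text
clock: 5.5
tcp_pos: [551.9, 24.0, 112.6]
tool_rot: [-179.9, 0.0, 6.8]
ft_force: [-0.3, 0.9, -1.6]
gripper_width: 45.6
grip_force: 41.2
clock: 6.33
tcp_pos: [551.9, 19.0, 113.3]
tool_rot: [180.0, -0.0, 6.3]
ft_force: [-0.3, -0.1, -1.9]
gripper_width: 45.2
grip_force: 41.3
t 6.33 at [551.9  19.  113.3] [180.   -0.    6.3] go mm [ 0.7 -0.  57.3] roll 0.0 w 45.2 grip 41.3 F [-0.3 -0.1 -1.9]
```

View pics/d3.png

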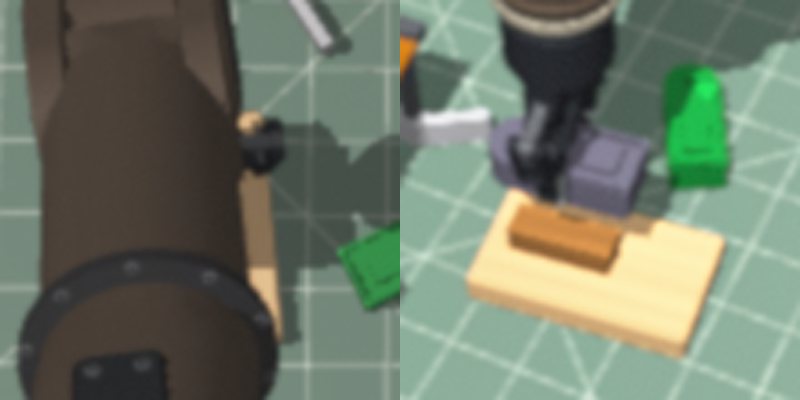

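The right half shows the hull level in the gripper above the bar, with its lower stern corner at about (625,215) in the composite. The bar beneath it is at (510–620, 205–270). I'll use that corner to check for slip along the hull.

```bash
python3 - <<'E'
from h import *
S=Cam("side")
s=lambda x,y:(265+(x+.5)/3.636-.5,220+(y+.5)/3.636-.5)
c,n=np.cos(np.radians(6.3)),np.sin(np.radians(6.3))
tcp=np.array([551.9,19])
for p,z in (((225,216),109),((232,184),139),((245,150),139)):
    P=S.plane(s(*p),z)[:2]-tcp; print(p,z,"along",(P@[c,n]).round(1),"across",(P@[-n,c]).round(1))
E
```

```text
(225, 216) 109 along -52.3 across 17.1
(232, 184) 139 along -55.3 across 11.2
(245, 150) 139 along -54.1 across -20.3
```

```bash
python3 -m creep '[[[0,0,0.008,0],[0,0,0.018,0],[0,0,0.028,0],[0,0,0.037,0],[0,0,0.045,0],[0,0,0.051,0],[0,0,0.055,0],[0,0,0.057,0],[0,0,0.058,0],[0,0,0.058,0]]]';  python3 -m creep '[[[0,0,0,0],[0,0,0,0],[0,0,0.001,0],[0,0,0.001,0],[0,0,0.001,0],[0,0,0.001,0],[0,0,0.001,0],[0,0,0.001,0],[0,0,0.001,0],[0,0,0.001,0]]]'
```

```text
clock: 7.32
tcp_pos: [552.0, 19.1, 55.3]
tool_rot: [180.0, -0.0, 6.3]
ft_force: [0.0, 0.1, -0.6]
gripper_width: 45.4
grip_force: 41.3
clock: 8.15
tcp_pos: [551.9, 19.0, 54.3]
tool_rot: [180.0, -0.0, 6.3]
ft_force: [0.1, -0.0, -1.4]
gripper_width: 45.2
grip_force: 41.3
```

```bash
python3 -m creep '[[[0,0,0.001,0],[0,0,0.001,0],[0,0,0.001,0],[0,0,0.001,0],[0,0,0.001,0],[0,0,0.001,0],[0,0,0.001,0],[0,0,0.001,0],[0,0,0.001,0],[0,0,0.001,0]]]'; python3 -m creep '[[[0,0,0.001,0],[0,0,0.001,0],[0,0,0.001,0],[0,0,0.001,0],[0,0,0.001,0],[0,0,0.001,0],[0,0,0.001,0],[0,0,0.001,0],[0,0,0.001,0],[0,0,0.001,0]]]'
```

```text
clock: 8.98
tcp_pos: [552.0, 19.1, 54.0]
tool_rot: [180.0, -0.0, 6.3]
ft_force: [-4.1, -1.0, 8.5]
gripper_width: 45.1
grip_force: 42.5
clock: 9.82
tcp_pos: [552.0, 19.1, 54.0]
tool_rot: [180.0, -0.0, 6.3]
ft_force: [-7.9, -0.3, 20.9]
gripper_width: 45.6
grip_force: 44.0
```

Contact at TCP z = 54, which matches the 50 mm rest. I'll ease up 1.5 mm to relieve the load, then open.

```bash
python3 -m creep '[[[0,0,-0.0005,0],[0,0,-0.001,0],[0,0,-0.0015,0],[0,0,-0.0015,0],[0,0,-0.0015,0],[0,0,-0.0015,0],[0,0,-0.0015,0],[0,0,-0.0015,0],[0,0,-0.0015,0],[0,0,-0.0015,0]]]'; python3 -m creep '[[[0,0,0,0],[0,0,0,0],[0,0,0,0],[0,0,0,0],[0,0,0,0],[0,0,0,0],[0,0,0,0],[0,0,0,0],[0,0,0,0],[0,0,0,0]]]' 0.083 40;  python3 -m creep '[[[0,0,-0.01,0],[0,0,-0.025,0],[0,0,-0.045,0],[0,0,-0.07,0],[0,0,-0.095,0],[0,0,-0.12,0],[0,0,-0.14,0],[-0.03,0,-0.15,0],[-0.07,0,-0.15,0],[-0.1,0,-0.15,0]]]'; python3 - <<'E'
from h import *
T,S=Cam("top"),Cam("side")
cv2.imwrite("pics/e4.png",np.hstack([cv2.resize(T.im[180:310,220:330],(400,472),interpolation=cv2.INTER_CUBIC),cv2.resize(S.im[210:340,265:375],(400,472),interpolation=cv2.INTER_CUBIC)]))
togo(0,0,0,0)
E
```

```text
clock: 10.65
tcp_pos: [552.0, 19.0, 54.1]
tool_rot: [180.0, -0.0, 6.3]
ft_force: [-2.1, -0.1, 6.5]
gripper_width: 45.5
grip_force: 42.2
clock: 11.48
tcp_pos: [551.9, 19.1, 53.8]
tool_rot: [180.0, -0.0, 6.3]
ft_force: [-0.0, 1.0, -0.3]
gripper_width: 83.0
grip_force: 0.0
clock: 12.32
tcp_pos: [450.6, 7.9, 204.9]
tool_rot: [180.0, -0.1, 6.3]
ft_force: [-0.3, -0.6, -1.1]
gripper_width: 83.0
grip_force: 0.0
t 12.42 at [447.7   7.2 204.4] [1.8e+02 1.0e-01 6.3e+00] go mm [-445.3  -41.9  205.5] roll 6.3 w 83.0 grip 0.0 F [ 0.2  0.1 -0.8]
```

View pics/e4.png

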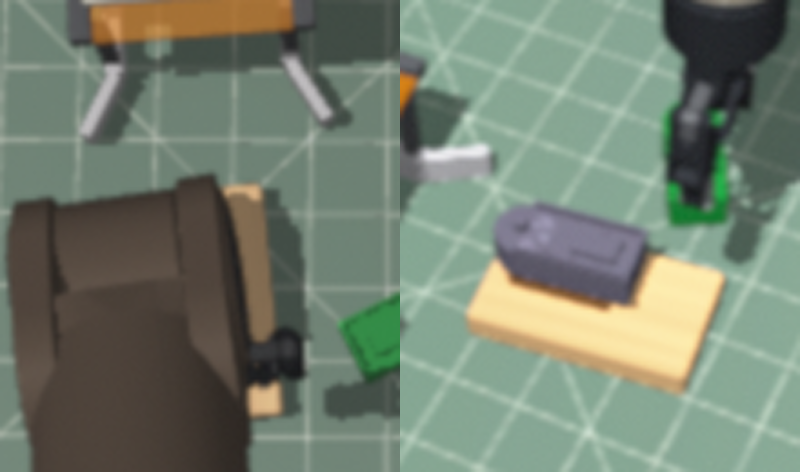

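The side half shows the hull upright on the bar, with its bow at (500,225) and stern at (640,260), and the gripper clear of it. The arm hides it from the top camera, so I'll swing aside to check the centring.

```bash
python3 -m creep '[[[0,0.02,0,0],[0,0.05,0,0],[0,0.085,0,0],[0,0.12,0,0],[0,0.155,0,0],[0,0.19,0,0],[0,0.22,0,0],[0,0.24,0,0],[0,0.25,0,0],[0,0.25,0,0]]]' >/dev/null; cat > m2.py <<'E'
from h import *
T,S=Cam("top"),Cam("side")
def rect(C,m,z,nm):
    c=max(cv2.findContours(m.astype(np.uint8),cv2.RETR_EXTERNAL,cv2.CHAIN_APPROX_NONE)[0],key=cv2.contourArea)
    q=np.array([C.plane(p,z)[:2] for p in cv2.convexHull(c).reshape(-1,2)],np.float32)
    print(nm,np.round(cv2.minAreaRect(q)[0],1),np.round(cv2.minAreaRect(q)[1],1),round(cv2.minAreaRect(q)[2],1))
hsv=cv2.cvtColor(T.im,cv2.COLOR_BGR2HSV).astype(int);H,A,V=[hsv[...,i] for i in range(3)]
roi=np.zeros((480,640),bool); roi[205:310,240:318]=1
hull=roi&(H>110)&(H<160)&(A<120)&(V>60); wood=roi&(H<25)&(A>60)
rect(T,hull,84,"hull"); rect(T,wood|hull&0,26,"sled")
rect(T,roi&(H<25)&(A>60)&(V>185),26,"sled bright")
cv2.imwrite("pics/f5.png",cv2.resize(T.im[135:310,225:325],(457,600*4//3),interpolation=cv2.INTER_CUBIC)[:600])
cv2.imwrite("pics/f5.png",cv2.resize(T.im[140:310,220:330],(388,600),interpolation=cv2.INTER_CUBIC))
togo(0,0,0,0)
E
python3 m2.py
```

```text
hull [549.6  17. ] [107.9  42.8] 6.6
sled [527.6  16.5] [170.8 100.8] 6.3
sled bright [527.8  17.6] [165.6  96.2] 6.1
t 13.35 at [ 480.1 -239.2  203.9] [-180.    -0.     6.3] go mm [-450.8 -290.6  204.1] roll 6.3 w 82.8 grip 0.0 F [ 0.2  1.1 -0.5]
```

View pics/f5.png

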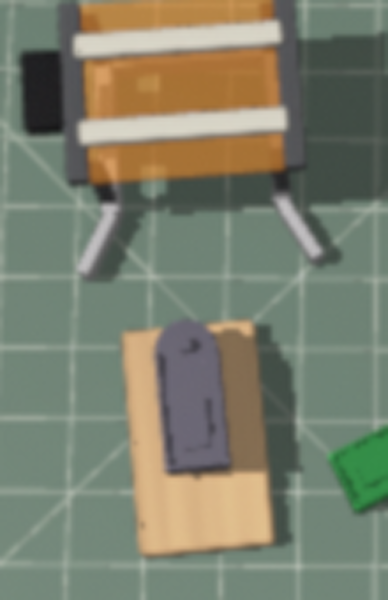

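The hull is centred within 3 mm along and 2 mm across, and aligned. It sits at (160–230, 320–472) on the slab. In this crop (3.53×) the rails meet the flares at about (113,205) and (280,195), and the flare tips are at (86,273) and (317,261).

```bash
python3 - <<'E'
from h import *
T=Cam("top"); t=lambda x,y,z:T.plane((220+(x+.5)/3.527-.5,140+(y+.5)/3.529-.5),z)
J=[t(113,205,30),t(280,195,30)];F=[t(86,273,30),t(317,261,30)];B=[t(70,184,112),t(303,167,112)]
for n,(a,b) in dict(J=J,F=F,B=B).items(): d=a-b; print(n,a.round(1),b.round(1),"mid",((a+b)/2).round(1),"w",np.linalg.norm(d).round(1),"yaw",np.degrees(np.arctan2(-d[0],d[1])).round(1))
c,n=np.cos(np.radians(6.3)),np.sin(np.radians(6.3)); P=np.array([527.7,16.5])
print("push face",P-85*np.array([c,n]))
b=P-125*np.array([c,n]); togo(*b,120,6.3)
E
```

```text
J [703.8  84.1  30. ] [712.7 -42.1  30. ] mid [708.2  21.   30. ] w 126.5 yaw 4.0
F [650.9 102.8  30. ] [661.6 -70.7  30. ] mid [656.3  16.   30. ] w 173.8 yaw 3.5
B [697.3 105.2 112. ] [711.4 -61.8 112. ] mid [704.3  21.7 112. ] w 167.6 yaw 4.8
push face [443.21331879   7.17258356]
t 13.4 at [ 480.2 -238.5  203.9] [-179.9   -0.     6.4] go mm [ -49.3 -248.3   84.1] roll 0.1 w 82.9 grip 0.0 F [-0.4  0.4 -0.3]
```

```bash
python3 -m creep '[[[-0.005,-0.015,0.005,0],[-0.01,-0.045,0.012,0],[-0.015,-0.08,0.024,0],[-0.021,-0.115,0.036,0],[-0.028,-0.15,0.048,0],[-0.035,-0.185,0.06,0],[-0.042,-0.215,0.07,0],[-0.047,-0.235,0.08,0],[-0.049,-0.248,0.084,0],[-0.049,-0.248,0.084,0]]]' 0.06 >/dev/null; python3 -m creep '[[[0,0,0.01,0],[0,0,0.025,0],[0,0,0.04,0],[0,0,0.055,0],[0,0,0.07,0],[0,0,0.085,0],[0,0,0.098,0],[0,0,0.108,0],[0,0,0.112,0],[0,0,0.112,0]]]'; python3 -c "
from h import *
togo(432.3,6,8,6.3)"
```

```text
clock: 15.07
tcp_pos: [403.7, 0.9, 7.5]
tool_rot: [-180.0, 0.1, 6.4]
ft_force: [0.3, -0.2, 0.2]
gripper_width: 60.1
grip_force: 0.0
t 15.07 at [403.7   0.9   7.5] [-1.8e+02  1.0e-01  6.4e+00] go mm [29.  -1.9 -0.5] roll 0.1 w 60.1 grip 0.0 F [ 0.3 -0.2  0.2]
```

```bash
python3 -m creep '[[[0.003,-0.001,0,0],[0.008,-0.002,0,0],[0.013,-0.002,0,0],[0.018,-0.002,0,0],[0.022,-0.002,0,0],[0.025,-0.002,0,0],[0.027,-0.002,0,0],[0.029,-0.002,0,0],[0.031,-0.002,0,0],[0.033,-0.002,0,0]]]'; python3 -c "
from h import *
togo(639.2,16.4,8,4)"
```

```text
clock: 15.9
tcp_pos: [435.6, 6.1, 7.6]
tool_rot: [180.0, 0.1, 6.3]
ft_force: [-2.6, 0.8, 1.9]
gripper_width: 59.9
grip_force: 1.5
t 15.9 at [435.6   6.1   7.6] [1.8e+02 1.0e-01 6.3e+00] go mm [203.5  12.1  -0.8] roll 2.3 w 59.9 grip 1.5 F [-2.6  0.8  1.9]
```

In contact. I'll push the first third while turning 2.3° into line.

```bash
python3 -m creep '[[[0.003,0,0,0],[0.008,0,0,0.3],[0.014,0.001,0,0.6],[0.021,0.001,0,0.9],[0.028,0.002,0,1.3],[0.035,0.002,0,1.6],[0.042,0.003,0,2],[0.049,0.003,0,2.3],[0.056,0.003,0,2.3],[0.063,0.004,0,2.3]]]'; python3 - <<'E'
from h import *
S=Cam("side"); T=Cam("top")
cv2.imwrite("pics/g6.png",np.hstack([cv2.resize(T.im[150:290,220:330],(400,509),interpolation=cv2.INTER_CUBIC),cv2.resize(S.im[210:340,240:350],(400,509),interpolation=cv2.INTER_CUBIC)]))
togo(639.2,16.4,8,4)
E
```

```text
clock: 16.73
tcp_pos: [500.3, 9.5, 7.8]
tool_rot: [-180.0, 0.0, 4.0]
ft_force: [-2.5, -0.1, 1.1]
gripper_width: 59.9
grip_force: 1.2
t 16.83 at [501.8   9.4   8. ] [-1.8e+02 -1.0e-01  4.0e+00] go mm [137.6   2.6   0.3] roll 0.0 w 60.3 grip 0.0 F [ 0.5 -0.2 -0.7]
```

View pics/g6.png

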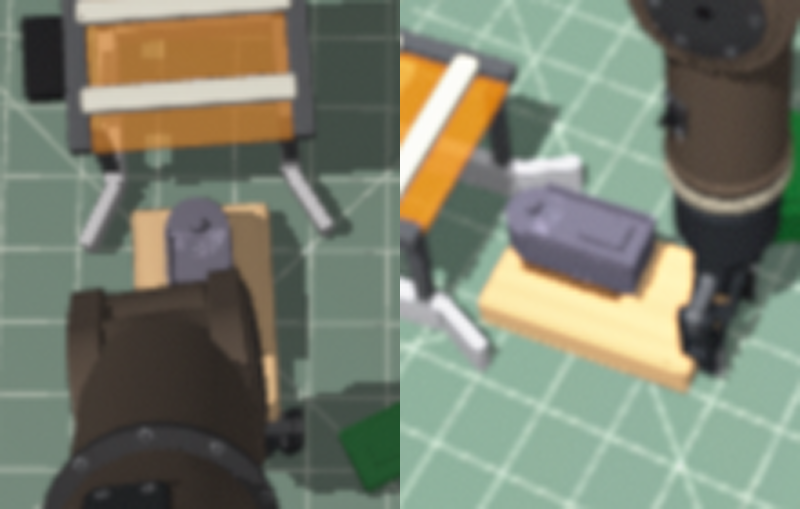

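The sled's front edge, (133–267, 208) in the left half, is centred between the flares. The hull hasn't shifted and both fingers are on the rear face, so I'll keep pushing.

```bash
python3 -m creep '[[[0.003,0,0,0],[0.008,0,0,0],[0.014,0.001,0,0],[0.021,0.001,0,0],[0.028,0.001,0,0],[0.035,0.002,0,0],[0.042,0.002,0,0],[0.049,0.002,0,0],[0.056,0.002,0,0],[0.063,0.002,0,0]]]'; python3 -m creep '[[[0.007,0,0,0],[0.014,0.001,0,0],[0.021,0.001,0,0],[0.028,0.001,0,0],[0.035,0.001,0,0],[0.041,0.001,0,0],[0.047,0.001,0,0],[0.052,0.001,0,0],[0.057,0.001,0,0],[0.061,0.001,0,0]]]'; python3 -c "
from h import *
togo(639.2,16.4,8,4)"
```

```text
clock: 17.67
tcp_pos: [563.3, 11.7, 7.8]
tool_rot: [180.0, 0.0, 4.0]
ft_force: [-2.9, 0.4, 0.1]
gripper_width: 60.1
grip_force: 1.2
clock: 18.5
tcp_pos: [624.1, 15.0, 7.8]
tool_rot: [180.0, -0.0, 4.0]
ft_force: [-3.0, -0.1, 1.0]
gripper_width: 60.5
grip_force: 1.4
t 18.5 at [624.1  15.    7.8] [180.  -0.   4.] go mm [15.2 -0.4 -0.2] roll 0.0 w 60.5 grip 1.4 F [-3.  -0.1  1. ]
```

Force is steady at 3 N. I'll creep in to the stop at 2 mm per row.

```bash
python3 -m creep '[[[0.002,0,0,0],[0.004,0,0,0],[0.006,0,0,0],[0.008,0,0,0],[0.01,0,0,0],[0.011,0,0,0],[0.012,0,0,0],[0.013,0,0,0],[0.014,0,0,0],[0.014,0,0,0]]]'; python3 -m creep '[[[0.0005,0,0,0],[0.001,0,0,0],[0.0015,0,0,0],[0.002,0,0,0],[0.0025,0,0,0],[0.003,0,0,0],[0.0035,0,0,0],[0.004,0,0,0],[0.004,0,0,0],[0.004,0,0,0]]]'
```

```text
clock: 19.33
tcp_pos: [637.7, 15.9, 7.8]
tool_rot: [180.0, -0.0, 4.0]
ft_force: [-2.6, 0.3, -0.0]
gripper_width: 60.1
grip_force: 0.9
clock: 20.17
tcp_pos: [637.8, 15.9, 7.1]
tool_rot: [180.0, 0.4, 4.0]
ft_force: [-13.6, -0.4, 7.7]
gripper_width: 60.0
grip_force: 6.7
```

The force has risen to 13.6 N at x = 638, against a predicted 639, so the sled is at the stop. I'll back off, lift, move aside and check.

```bash
python3 -m creep '[[[-0.003,0,0,0],[-0.008,0,0,0],[-0.02,0,0,0],[-0.04,0,0,0],[-0.065,0,0,0],[-0.09,0,0,0],[-0.115,0,-0.005,0],[-0.13,0,-0.03,0],[-0.14,0,-0.06,0],[-0.145,0,-0.09,0]]]' ; python3 -m creep '[[[0,0.01,-0.02,0],[0,0.03,-0.05,0],[0,0.06,-0.08,0],[0,0.095,-0.1,0],[0,0.13,-0.1,0],[0,0.165,-0.1,0],[0,0.2,-0.1,0],[0,0.225,-0.1,0],[0,0.24,-0.1,0],[0,0.25,-0.1,0]]]'; python3 - <<'E'
from h import *
S=Cam("side"); T=Cam("top")
cv2.imwrite("pics/i7.png",np.hstack([cv2.resize(T.im[130:250,220:330],(400,436),interpolation=cv2.INTER_CUBIC),cv2.resize(S.im[200:310,190:300],(400,436),interpolation=cv2.INTER_CUBIC)]))
togo(0,0,0,0)
E
```

```text
clock: 21.0
tcp_pos: [495.3, 5.9, 98.6]
tool_rot: [180.0, 0.0, 4.0]
ft_force: [0.4, -0.1, -0.4]
gripper_width: 59.6
grip_force: 0.0
clock: 21.83
tcp_pos: [514.5, -246.2, 198.2]
tool_rot: [179.9, -0.1, 3.8]
ft_force: [-0.3, 0.0, 0.3]
gripper_width: 60.2
grip_force: 0.0
t 21.93 at [ 514.4 -245.1  198. ] [ 1.799e+02 -1.000e-01  3.900e+00] go mm [-496.9 -279.4  197.2] roll 3.9 w 60.4 grip 0.0 F [-0.3  1.  -0.7]
```

View pics/i7.png

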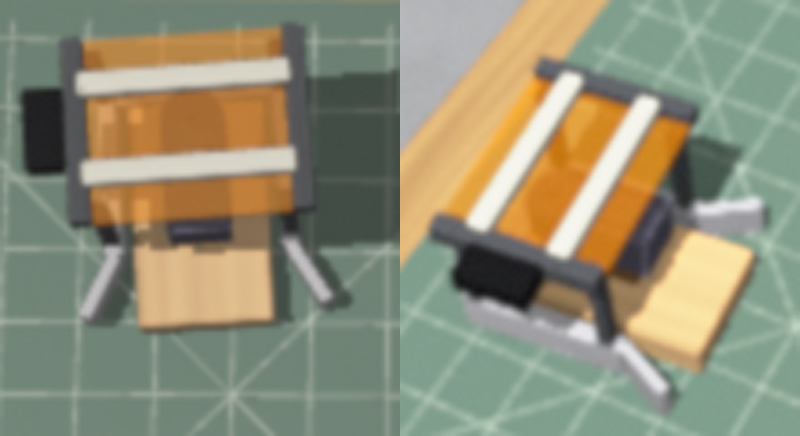

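```bash
python3 - <<'E'
from h import *
T=Cam("top"); t=lambda x,y,z:T.plane((220+(x+.5)/3.636-.5,130+(y+.5)/3.633-.5),z)
u=np.array([np.cos(np.radians(4)),np.sin(np.radians(4))]);v=np.array([-u[1],u[0]]);O=np.array([705,21])
for n,a in dict(rearL=(141,328,26),rearR=(275,320,26),sternbotL=(171,243,51),sternbotR=(232,239,51),sternTopL=(170,224,82),sternTopR=(231,220,82),flL=(85,316,30),flR=(330,300,30)).items():
    d=t(*a)[:2]-O; print(n,(d@u).round(1),(d@v).round(1))
E
```

```text
rearL -57.6 48.0
rearR -57.6 -50.0
sternbotL -1.7 21.3
sternbotR -1.4 -22.9
sternTopL 3.8 19.0
sternTopR 4.1 -24.4
flL -47.1 88.0
flR -46.0 -91.0
```

In the final view the slab's rear edge is about 56 mm before the mouth (nominal 55), square and centred. The hull is still centred on its rest, and the arm is clear of everything.

```bash
python3 -c "
from plant import sign_off
print(sign_off())"
```

```text
the job is handed in; nothing more can be done
None
```

The job is handed in (no verdict came back): by my last measurements the hull sits upright and centred on its rest, and the sled is home against the rear stop to within about 1 mm, at about 22 s of the 64 s allowed.

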